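Feel for the release groove of a drill-bit case and spring it open

TASK

Open the drill-bit case by touch: with the gripper shut, set the fingertips lightly on the top of the case's front ledge near one end and run them along it until they find the release groove that interrupts the ledge, then press the catch down inside the groove so that the lid springs ajar. Take the fingers away and leave the lid standing ajar; the case is not to be hit hard, and nothing on the desk is to be picked up or pushed about.

Things in the scene. Friction and masses are not known exactly. Their poses are not given: they have to be found in the camera images.
- case: Flat grey drill-bit case with an orange lid, 300 mm wide (its y), 180 mm deep (its x), 56 mm high; fixed, it does not shift. Origin: centre of its underside; x points from its front (near the robot) to its rear, y along its width, z up. A flat grey ledge runs along the whole front; behind it the lid's front wall (x = -56 mm) rises to 56 mm.
- ledge (a point): Mid-length point of the ledge's top, on its depth centre line, 40 mm above the desk, axes as the case's. The ledge runs 150 mm either way along y and is 34 mm deep in x. One groove, 60 mm long in y, cuts right through its depth, open to front and top. The groove's middle lies anywhere within 40 mm of this point along y; its place is not given and must be felt or seen.
- catch (a joint): Tilt (rad) of the catch, a ribbed grey paddle 56 mm wide filling the groove, its top 11 mm below the ledge. It rocks about an axis along y at the groove's rear (20 mm behind the ledge's centre line): press straight down on its front half, 6 mm in front of the centre line. 0 at rest; at 0.2 (5 mm down there, 2 to 5 N) it lets the lid go; stop at 0.32 (8 mm); a spring returns it.
- lid (a joint): Opening angle of the case's lid about its rear edge (rad): 0 shut and latched. Once let go, its own spring raises it in about half a second to about 0.3 (front edge some 40 mm up) if nothing is in the way; it yields to a light push of 2 N.
- screwdriver: Bystander: screwdriver 190 mm long lying in front of the case. Origin in the middle of its length on the desk, x towards the tip.
- pencil: Bystander: carpenter's pencil, 150 x 10 x 8 mm, lying in front of the case. Origin: centre of its underside, x along it.
- post: Bystander: wooden post 150 x 40 x 40 mm lying at the left (+y) side of the case. Origin: centre of its underside, x along it.
- tape: Bystander: tape measure 62 x 36 x 56 mm standing at the right (-y) side of the case. Origin: centre of its underside.
- glue: Bystander: glue bottle, 52 mm across, 150 mm high, standing behind the case. Origin: centre of its underside.
- jar: Bystander: screw jar, 60 mm across, 65 mm high, standing behind the case. Origin: centre of its underside.
- pliers: Bystander: pliers 160 mm long, 14 mm high, lying on the desk to the left. Origin: the pivot, on the desk; x towards the jaws.
There are look-alikes about, which are no part of the job. Leave any red look-alike of the part that bears catch alone.

How it is judged:
On the way, in this order (a step that is already met when the one before it is completed fails the run):
1. the fingertips touch the top of the front ledge near one of its ends (the outer 55 mm) (contact force between the fingers and anything else above 0.3 N and x of the grasp point in the frame of case between -0.12 and -0.045 m and z of the grasp point in the frame of case between 0.052 and 0.11 m and (y of the grasp point in the frame of case above 0.095 m or y of the grasp point in the frame of case below -0.095 m) and value of joint lid below 0.03 rad), for 0.1 s.
2. the fingertips touch the middle part of the ledge (within 85 mm of its middle) while the lid is still shut (contact force between the fingers and anything else above 0.3 N and x of the grasp point in the frame of case between -0.12 and -0.045 m and z of the grasp point in the frame of case between 0.052 and 0.11 m and y of the grasp point in the frame of case between -0.085 and 0.085 m and value of joint each of catch, lid below 0.03 rad), for 0.06 s.
3. the catch in the groove is pressed down (value of joint catch above 0.15 rad).
4. the lid has sprung ajar (value of joint lid above 0.18 rad), for 0.2 s.
At the end, for the whole second after the job is handed in: The lid stands ajar by more than 0.18 rad and at rest, the catch has come back up (below 0.05 rad), and every bystander is within 25 mm of where it was (value of joint lid above 0.18 rad and velocity of joint lid between -0.05 and 0.05 rad/s and value of joint catch below 0.05 rad and not (distance of screwdriver from where it was at the start of the episode above 0.025 m) and not (distance of pencil from where it was at the start of the episode above 0.025 m) and not (distance of post from where it was at the start of the episode above 0.025 m) and not (distance of tape from where it was at the start of the episode above 0.025 m) and not (distance of glue from where it was at the start of the episode above 0.025 m) and not (distance of jar from where it was at the start of the episode above 0.025 m) and not (distance of pliers from where it was at the start of the episode above 0.025 m)); the robot touches nothing.
It fails at once if a loose thing on the desk is picked up or moved by more than 25 mm (distance of any of screwdriver, pencil, post, tape, glue, jar, pliers from where it was at the start of the episode above 0.025 m).
It fails at once if the fingers hit or press anything with more than 60 N (contact force between the fingers and anything else above 60 N).
It also fails if it takes over 58 s, if anything falls off the work surface, if the arm or the gripper's body presses on something with over 40 N, if the wrist force passes 120 N, or if a joint passes its speed limit or range.

ROBOT

A 6-joint arm with a two-finger parallel gripper is mounted at the origin on the work surface. World frame = base frame: x ahead of the robot, y to its left, z up, the work surface at z = 0. Lengths are in m, angles in rad, forces in N, time in s.
With the tool pointing down it reaches from about 0.275 to 0.85 m from the base axis. Payload 5.2 kg.
Tool frame: the origin (TCP) lies at the very end of the fingers, on their centre line; the grasp point (between the pads) lies 19 mm behind it; x points along the fingers, y is the direction in which the jaws open and shut, and the axes are right-handed (so a half turn about x gives the same grasp; the last joint's range is limited). The gripper opens to 85 mm and grips with 20 to 120 N. Pads are 22 mm wide; open, the fingers measure 114 mm over their backs; the gripper's body (76 mm by 85 mm) begins 54 mm behind the grasp point. The pads swing forward as they close: fully open they stand 13 mm farther back than shut.
Start: joints at [-1.311, 0.259, 1.535, -0, 1.348, -0.203], TCP at [0.246, -0.492, 0.231] pointing down, gripper open.
Joint ranges: [-3.14, 3.14], [-0.91, 2.08], [0.19, 2.58], [-1.22, 4.36], [0.22, 2.71], [-3.12, 3.12]. Speed limits (rad/s): [2.57, 2.57, 3.14, 3.14, 3.14, 3.14].

INTERFACE

Orientations are given as a rotation vector (axis times angle).
In Python, from workcell import bot gives the robot as it stands. The module is installed in compiled form; this text tells all that it offers.
- The arm moves only by the tool send_rows, never from a script. Its arguments are lists of equal length, an entry for each row: "gripper": the opening, from -1 (shut) to 1 (fully open), so that 0 is half open; "offset": the shift along the world's x, y, z in m, a list of three; "turn": the turn about the world's z in degrees. A call has 1 to 5 rows; each row shifts and turns the commanded pose from where the row before left it; what a row does not reach is not made up. A row lasts 1/8 s, in which the tool goes at most 62.5 mm and 10.7 degrees, less where a joint would pass 70% of its speed; a pose out of reach is approached as far as the arm can. A call with a gripper value outside its range is refused whole. The fingers move at their own pace and stop on an object; "squeeze" is the grip in N (left out, the last holds). Time passes only in rows, so rows that do not move let the fingers close. It gives the time, the measured TCP pose, the force and the opening at its end, in the units of the state.
- bot.state(): the state, without advancing time (a new reading comes with each control period).
- bot.capture(name): name is "side" or "top" or "wrist"; returns (picture, depth): 384x512x3 uint8, red, green, blue; 384x512 float32, m along the optical axis (not along the pixel's ray), 0 where there is no reading.
- bot.camera_model(name): a dict with "mtx" (3x3 intrinsics, pixels), "R" (3x3) and "t" (3): a world point X has camera coordinates R X + t. Camera axes: x right, y down, z forward; pixel columns grow to the right and rows downward; lengths in m; the calibration is good to about 2 mm. A picture is of the moment at which its call begins: read the wrist's pose just before it. camera_model takes no time and is no camera call; for the wrist camera it gives the pose at the moment of the call.
- bot.job_done(): hands the job in, once; it reports no verdict.
The state is a dict: "t": time; "joint_pos": joint angles; "dq": joint speeds; "effort": joint torques, N m; "ee_pos": TCP position; "tool_rot": TCP orientation; "ft_force": force on the tool from outside, world axes, zero at the start; "ft_torque": the same for the moment, N m; "finger_gap": opening from 0.0 (shut) to 1.0 (fully open).
Only numpy, scipy, OpenCV 4.12 (cv2) and the standard library are available. Lean on these libraries where they do the work, as an engineer would, in place of code of your own. Each camera call takes 0.05 s, during which the arm holds its last target.

## Working session

There is one attempt and no reset: what is moved stays moved. The work goes in short steps, Python scripts to look and compute and a tool call to move; the robot and the scene stay as the last step left them, time stands still between calls to the robot, and variables do not carry over. Pictures are saved under pics/ and viewed, and the job is handed in when it is done.

Besides the shell and the picture viewer there is one more tool, called after "Call:" by a JSON object that holds its "method" and its "body", one argument or row to a line. send_rows: Moves the arm, as the interface text tells. Its arguments: {"type":"object","properties":{"gripper":{"type":"array","items":{"type":"number"}},"offset":{"type":"array","items":{"type":"array","items":{"type":"number"}}},"turn":{"type":"array","items":{"type":"number"}},"squeeze":{"type":"number"}},"required":["gripper","offset","turn"]}

```bash
mkdir -p pics
python3 - <<'E'
from workcell import bot
import cv2,numpy as np
s=bot.state();print({k:np.round(v,3) for k,v in s.items()})
for n in("top","side"):
    p,d=bot.capture(n);np.savez(f"{n}.npz",p=p,d=d,**bot.camera_model(n));cv2.imwrite(f"pics/{n}1.png",p[:,:,::-1])
E
```

```text
{'t': np.float64(0.0), 'joint_pos': array([-1.311,  0.259,  1.536, -0.   ,  1.348, -0.203]), 'dq': array([ 0.001,  0.001, -0.002,  0.   ,  0.   ,  0.002]), 'effort': array([-1.0000e-03, -4.4604e+01, -2.9057e+01, -0.0000e+00,  1.2000e-02,
       -0.0000e+00]), 'ee_pos': array([ 0.245, -0.492,  0.23 ]), 'tool_rot': array([ 1.965,  0.465, -1.965]), 'ft_force': array([ 0.337, -0.082,  0.283]), 'ft_torque': array([-0.042, -0.   ,  0.024]), 'finger_gap': np.float64(0.997)}
```

```bash
ls .
```

```text
pics
side.npz
top.npz
```

View pics/top1.png

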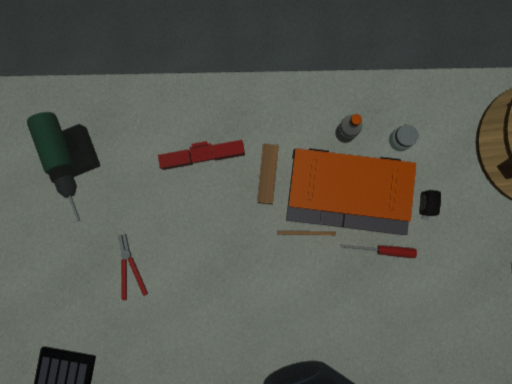

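View pics/side1.png

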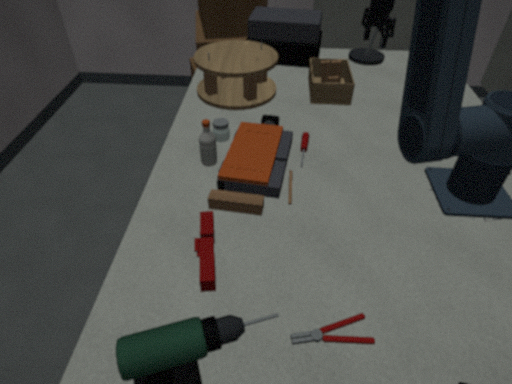

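Top view: the orange lid is at about (352,185), the grey ledge runs (288,215) to (408,227), the pencil is at (307,233), and the screwdriver at (380,250). The red look-alike at (200,153) stays alone. Next I'll measure the case.

```bash
cat > h.py <<'E'
import numpy as np,cv2
def load(n):
    z=np.load(n+".npz");return z["p"],z["d"],z["mtx"],z["R"],z["t"]
def plane(uv,K,R,t,z):
    r=R.T@np.linalg.inv(K)@np.array([uv[0],uv[1],1.]);c=-R.T@t
    return c+r*(z-c[2])/r[2]
def pts(d,K,R,t):
    v,u=np.mgrid[:384,:512];c=np.stack([(u-K[0,2])/K[0,0]*d,(v-K[1,2])/K[1,1]*d,d],-1)
    return (c-t)@R
E
python3 - <<'E'
from h import *
p,d,K,R,t=load("top")
W=pts(d,K,R,t);print("cam",-R.T@t)
hsv=cv2.cvtColor(p,cv2.COLOR_RGB2HSV)
m=((hsv[...,0]>5)&(hsv[...,0]<16)&(hsv[...,1]>200)&(hsv[...,2]>100)).astype(np.uint8)
cs,_=cv2.findContours(m,0,2);c=max(cs,key=cv2.contourArea)
rect=cv2.boxPoints(cv2.minAreaRect(c));print(rect)
Q=np.array([plane(q,K,R,t,.056)[:2] for q in rect]);print(Q.round(4),[np.linalg.norm(Q[i]-Q[i-1]).round(4) for i in range(4)])
print("lid z",np.median(W[m>0][:,2]))
cm=Q.mean(0)
# above-plane region near case: height map
L=[((W[...,2]>lo)&(W[...,2]<hi)&(np.linalg.norm(W[...,:2]-cm,axis=-1)<.2)&(d>0)) for lo,hi in((.034,.047),(.02,.034))]
for l in L: print(l.sum())
for v in range(205,236):
    print(v,[f"{W[v,u,2]*1000:.0f}" for u in range(286,416,5)])
im=cv2.resize(p[130:270,260:450,::-1],None,fx=4,fy=4,interpolation=cv2.INTER_CUBIC);im=np.clip(im.astype(float)*1.8,0,255).astype(np.uint8)
cv2.imwrite("pics/zoom1.png",im)
E
```

```text
cam [0.5342966  0.11625423 1.11553687]
[[288.2597  205.60725]
 [295.27148 147.76018]
 [416.49048 162.45338]
 [409.4787  220.30046]]
[[ 0.5873  0.0641]
 [ 0.731   0.0444]
 [ 0.6901 -0.253 ]
 [ 0.5481 -0.2305]] [np.float64(0.2972), np.float64(0.145), np.float64(0.3002), np.float64(0.1438)]
lid z 0.056320052761010056
1736
601
205 ['1', '54', '54', '57', '56', '61', '59', '58', '57', '59', '56', '58', '54', '56', '59', '56', '58', '56', '57', '56', '58', '55', '56', '58', '55', '54']
206 ['3', '55', '56', '59', '58', '59', '56', '58', '57', '56', '60', '58', '58', '57', '56', '58', '54', '53', '55', '54', '56', '56', '57', '56', '55', '59']
207 ['2', '40', '40', '56', '54', '57', '58', '57', '59', '59', '56', '55', '56', '55', '56', '58', '56', '59', '55', '55', '56', '55', '56', '57', '54', '61']
208 ['1', '38', '42', '38', '52', '53', '52', '59', '56', '55', '59', '60', '53', '54', '54', '58', '57', '57', '58', '56', '58', '56', '57', '54', '58', '55']
209 ['-2', '38', '40', '39', '39', '38', '56', '57', '54', '55', '59', '55', '56', '59', '57', '56', '59', '57', '55', '59', '56', '57'
[... 3391 characters left out ...]
 '11', '7', '9', '9', '1', '1', '-2', '-1', '0', '1', '0', '1', '21', '39', '40', '42', '41', '42', '40', '-1']
232 ['9', '6', '7', '9', '7', '8', '9', '10', '8', '8', '-1', '2', '3', '4', '2', '-1', '-2', '1', '3', '-1', '39', '38', '41', '43', '42', '-3']
233 ['1116', '8', '11', '11', '13', '8', '5', '8', '11', '8', '2', '-0', '3', '-4', '1', '2', '4', '-2', '-2', '-1', '-1', '5', '43', '39', '40', '0']
234 ['1', '5', '3', '6', '4', '11', '7', '4', '6', '4', '-4', '0', '-1', '1', '2', '1', '-1', '-2', '5', '3', '4', '-1', '0', '31', '42', '-1']
235 ['-4', '-2', '1', '1', '3', '2', '-2', '-2', '2', '-2', '0', '0', '-4', '-1', '-5', '0', '-1', '-1', '-2', '-2', '-1', '3', '2', '2', '1', '0']
```

View pics/zoom1.png

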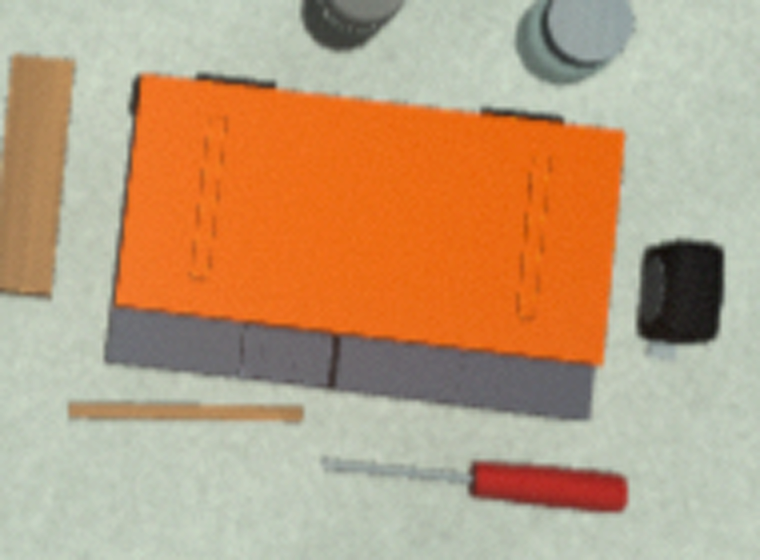

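Run:
```python
from h import *
p,d,K,R,t=load("top")
W=pts(d,K,R,t)
hsv=cv2.cvtColor(p,cv2.COLOR_RGB2HSV)
m=((hsv[...,0]>5)&(hsv[...,0]<16)&(hsv[...,1]>200)&(hsv[...,2]>100)).astype(np.uint8)
cs,_=cv2.findContours(m,0,2);c=max(cs,key=cv2.contourArea)[:,0]
P=np.array([plane(q,K,R,t,.056)[:2] for q in c]).astype(np.float32)
(cx,cy),sz,a=cv2.minAreaRect(P);B=cv2.boxPoints(cv2.minAreaRect(P));print(B.round(4),sz)
i=np.argsort(B[:,1]);r=B[i[:2]];l=B[i[2:]]
ey=l.mean(0)-r.mean(0);ey/=np.linalg.norm(ey);ex=np.array([ey[1],-ey[0]]);yaw=np.arctan2(ex[1],ex[0]);print("yaw deg",np.degrees(yaw))
# lid spans x -56..+90 -> centre +17
def rel(xy):return (xy-np.array([cx,cy]))@np.stack([ex,ey],1)
near=(np.abs(rel(W[...,:2])[...,0]+.09)<.06)&(np.abs(rel(W[...,:2])[...,1])<.17)&(m==0)
led=near&(W[...,2]>.035)&(W[...,2]<.047);gr=near&(W[...,2]>.022)&(W[...,2]<.034)
for n,k in(("led",led),("gr",gr)):
    q=rel(W[k][:,:2]);print(n,k.sum(),np.percentile(q,[1,5,50,95,99],axis=0).round(4).T)
q=rel(W[led][:,:2])
h,e=np.histogram(q[:,1],np.arange(-.16,.161,.005));h2,_=np.histogram(rel(W[gr][:,:2])[:,1],e)
for a,b,c in zip(e,h,h2):print(round(a,3),b,c,end=" | ")
# groove wall edges by pixels: zoom (241,335),(333,345)
for uv in((260+240/4,130+322/4),(260+240/4,130+375/4),(260+334/4,130+333/4),(260+334/4,130+386/4),(260+105/4,130+362/4),(260+590/4,130+418/4)):
    print(uv,rel(plane(uv,K,R,t,.04)[:2]).round(4))
print("lid centre",cx,cy,"case origin",np.array([cx,cy])-.017*ex,"ledge",np.array([cx,cy])-.09*ex,"ex",ex,"ey",ey)
```

```text
[[ 0.5479 -0.231 ]
 [ 0.6907 -0.2503]
 [ 0.7304  0.0445]
 [ 0.5876  0.0637]] (0.2974075376987457, 0.1440470963716507)
yaw deg -7.6728063
led 1360 [[-0.1065 -0.1051 -0.0894 -0.0738 -0.0726]
 [-0.1477 -0.1383 -0.0308  0.1378  0.148 ]]
gr 418 [[-0.1495 -0.1483 -0.0951 -0.0744 -0.0725]
 [-0.1671 -0.1544  0.0277  0.063   0.1486]]
-0.16 0 5 | -0.155 3 7 | -0.15 28 8 | -0.145 30 7 | -0.14 26 9 | -0.135 33 6 | -0.13 27 6 | -0.125 29 7 | -0.12 30 8 | -0.115 27 4 | -0.11 30 6 | -0.105 25 4 | -0.1 29 6 | -0.095 30 5 | -0.09 28 1 | -0.085 29 0 | -0.08 26 1 | -0.075 29 0 | -0.07 30 0 | -0.065 28 0 | -0.06 26 0 | -0.055 30 0 | -0.05 27 0 | -0.045 28 0 | -0.04 28 0 | -0.035 29 0 | -0.03 28 0 | -0.025 26 1 | -0.02 28 0 | -0.015 29 0 | -0.01 28 0 | -0.005 29 0 | 0.0 26 0 | 0.005 17 10 | 0.01 0 27 | 0.015 0 25 | 0.02 0 29 | 0.025 2 25 | 0.03 0 28 | 0.035 0 26 | 0.04 0 26 | 0.045 2 27 | 0.05 0 27 | 0.055 0 24 | 0.06 0 28 | 0.065 18 1 | 0.07 28 0 | 0.075 27 0 | 0.08 26 1 | 0.085 26 0 | 0.09 29 0 | 0.095 28 0 | 0.1 29 1 | 0.105 26 0 | 0.11 27 0 | 0.115 29 0 | 0.12 28 1 | 0.125 26 0 | 0.13 29 0 | 0.135 28 0 | 0.14 26 1 | 0.145 30 5 | 0.15 0 0 | 0.155 0 0 | (320.0, 210.5) [-0.0739  0.0685]
(320.0, 223.75) [-0.1066  0.0648]
(343.5, 213.25) [-0.0736  0.0099]
(343.5, 226.5) [-0.1062  0.0064]
(286.25, 220.5) [-0.1089  0.1489]
(407.5, 234.5) [-0.1064 -0.1519]
lid centre 0.6391497254371643 -0.09326373040676117 case origin [ 0.62230193 -0.09099396] ledge [ 0.54995552 -0.0812473 ] ex [ 0.9910467  -0.13351583] ey [0.13351583 0.9910467 ]
```

```bash
cat >> h.py <<'E'
ex=np.array([.99105,-.13352]);ey=np.array([.13352,.99105]);L=np.array([.5500,-.0812])
def show():
    from workcell import bot
    from scipy.spatial.transform import Rotation as Ro
    s=bot.state();T=Ro.from_rotvec(s["tool_rot"]).as_matrix();e=s["ee_pos"];r=e[:2]-L
    print("t",round(float(s["t"]),2),"ee",np.round(e,4),"ledge rel x,y",np.round([r@ex,r@ey],4),"F",np.round(s["ft_force"],2),"toolx",T[:,0].round(3),"tooly deg",np.degrees(np.arctan2(T[1,1],T[0,1])).round(2),"gap",round(float(s["finger_gap"]),3))
E
python3 - <<'E'
from h import *
show()
for y in(-.12,.037):
  for x in (0,-.006): print(x,y,L+x*ex+y*ey)
E
```

```text
t 0.1 ee [ 0.2455 -0.4917  0.2305] ledge rel x,y [-0.247  -0.4474] F [-0.16  0.26  0.28] toolx [-0.     0.002 -1.   ] tooly deg -63.48 gap 1.001
0 -0.12 [ 0.5339776 -0.200126 ]
-0.006 -0.12 [ 0.5280313  -0.19932488]
0 0.037 [ 0.55494024 -0.04453115]
-0.006 0.037 [ 0.54899394 -0.04373003]
```

Call:
{"method": "send_rows", "body": {
  "gripper": [-1,-1,-1,-1,-1],
  "offset": [
    [0.035,0.036,0],
    [0.035,0.036,0],
    [0.035,0.036,0],
    [0.035,0.036,0],
    [0.035,0.036,0]
  ],
  "turn": [-8,-8,-8,-8,-2.2],
  "squeeze": 30
}}

```text
t: 0.72
ee_pos: [0.4214, -0.3107, 0.231]
tool_rot: [-2.15, 0.147, 2.151]
ft_force: [0.6, -1.2, 1.2]
finger_gap: 0.0
```

Call:
{"method": "send_rows", "body": {
  "gripper": [-1,-1,-1,-1,-1],
  "offset": [
    [0.036,0.037,-0.02],
    [0.036,0.037,-0.02],
    [0.036,0.037,-0.03],
    [0,0,-0.04],
    [0,0,-0.02]
  ],
  "turn": [0,0,0,0,0]
}}

```text
t: 1.35
ee_pos: [0.5276, -0.1992, 0.0985]
tool_rot: [-2.148, 0.14, 2.156]
ft_force: [0.1, -1.0, 0.1]
finger_gap: -0.001
```

Call:
{"method": "send_rows", "body": {
  "gripper": [-1,-1,-1],
  "offset": [
    [0,0,0],
    [0,0,0],
    [0,0,0]
  ],
  "turn": [0,0,0]
}}

```text
t: 1.72
ee_pos: [0.5292, -0.2018, 0.1027]
tool_rot: [-2.155, 0.146, 2.15]
ft_force: [-0.5, 0.0, -0.4]
finger_gap: 0.004
```

Run:
```python
from h import *
from workcell import bot
show()
for n in("top","wrist"):
    p,d=bot.capture(n);np.savez(f"{n}2.npz",p=p,d=d,**bot.camera_model(n))
    if n=="top": p=cv2.resize(p[130:270,260:450],None,fx=4,fy=4)
    cv2.imwrite(f"pics/{n}2.png",np.clip(p[:,:,::-1]*1.8,0,255))
```

```text
t 1.73 ee [ 0.5292 -0.2018  0.1027] ledge rel x,y [-0.0045 -0.1223] F [-0.55  0.04 -0.44] toolx [ 0.002 -0.001 -1.   ] tooly deg -97.71 gap 0.004[ WARN:0@1.093] global loadsave.cpp:1063 imwrite_ Unsupported depth image for selected encoder is fallbacked to CV_8U.
```

View pics/wrist2.png

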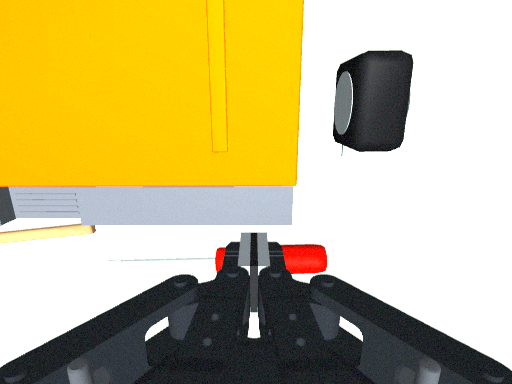

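View pics/top2.png

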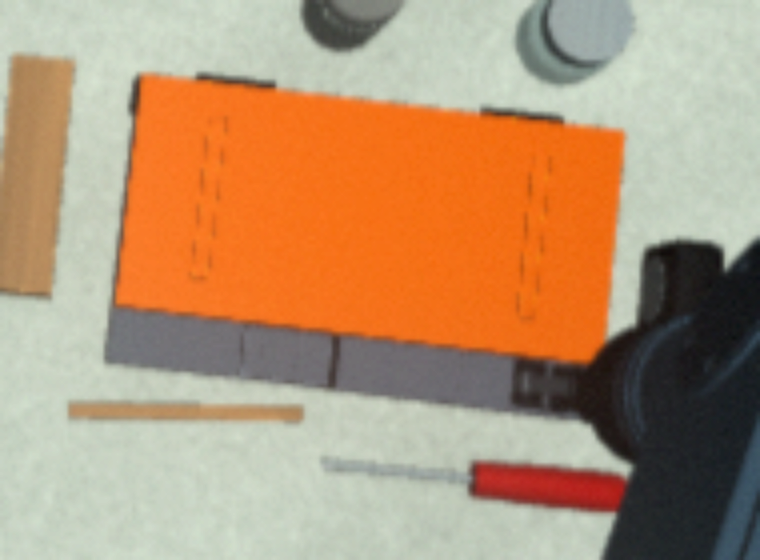

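The wrist view shows the shut fingertips at about (254,245), roughly in line with the right ledge end and the screwdriver lying lower and in front. The top view shows the tape clear of the hand. I'll descend now.

Call:
{"method": "send_rows", "body": {
  "gripper": [-1,-1,-1,-1,-1],
  "offset": [
    [0.001,0,-0.025],
    [0,0,-0.02],
    [0,0,-0.009],
    [0,0,-0.003],
    [0,0,0]
  ],
  "turn": [0,0,0,0,0]
}}

```text
t: 2.45
ee_pos: [0.5299, -0.2014, 0.0448]
tool_rot: [-2.153, 0.145, 2.151]
ft_force: [-0.6, -0.3, 0.2]
finger_gap: -0.001
```

Call:
{"method": "send_rows", "body": {
  "gripper": [-1,-1],
  "offset": [
    [0,0,-0.001],
    [0,0,-0.001]
  ],
  "turn": [0,0]
}}

```text
t: 2.7
ee_pos: [0.5299, -0.2013, 0.0428]
tool_rot: [-2.153, 0.145, 2.151]
ft_force: [1.2, -0.2, -0.1]
finger_gap: -0.001
```

Call:
{"method": "send_rows", "body": {
  "gripper": [-1,-1],
  "offset": [
    [0,0,-0.001],
    [0,0,-0.001]
  ],
  "turn": [0,0]
}}

```text
t: 2.95
ee_pos: [0.5296, -0.2011, 0.0403]
tool_rot: [-2.152, 0.145, 2.152]
ft_force: [-0.1, 0.3, 0.2]
finger_gap: -0.001
```

Call:
{"method": "send_rows", "body": {
  "gripper": [-1,-1],
  "offset": [
    [0,0,-0.0005],
    [0,0,0]
  ],
  "turn": [0,0]
}}

```text
t: 3.2
ee_pos: [0.5296, -0.2011, 0.0403]
tool_rot: [-2.152, 0.145, 2.152]
ft_force: [-1.6, 0.4, 5.2]
finger_gap: -0.003
```

Contact is about 5 N on the ledge top at z = 0.040, which matches the expected height. Next I'll hold briefly, then slide toward +y.

Call:
{"method": "send_rows", "body": {
  "gripper": [-1,-1,-1,-1],
  "offset": [
    [0,0,0],
    [0.0013,0.01,0],
    [0.0013,0.01,0],
    [0.0013,0.01,0]
  ],
  "turn": [0,0,0,0]
}}

```text
t: 3.7
ee_pos: [0.5341, -0.171, 0.0403]
tool_rot: [-2.154, 0.145, 2.151]
ft_force: [-1.8, -4.9, 5.7]
finger_gap: 0.002
```

Call:
{"method": "send_rows", "body": {
  "gripper": [-1,-1,-1],
  "offset": [
    [0.0013,0.01,0],
    [0.0013,0.01,0],
    [0.0013,0.01,0]
  ],
  "turn": [0,0,0]
}}

```text
t: 4.08
ee_pos: [0.5378, -0.1405, 0.0401]
tool_rot: [-2.153, 0.145, 2.152]
ft_force: [-1.9, -8.2, 8.8]
finger_gap: -0.0
```

```bash
python3 -c "
from h import *
show()"
```

```text
t 4.08 ee [ 0.5378 -0.1405  0.0401] ledge rel x,y [-0.0042 -0.0604] F [-1.91 -8.22  8.8 ] toolx [ 0.001 -0.001 -1.   ] tooly deg -97.66 gap -0.0
```

Call:
{"method": "send_rows", "body": {
  "gripper": [-1,-1,-1],
  "offset": [
    [0.0013,0.01,0.0003],
    [0.0013,0.01,0],
    [0.0013,0.01,0]
  ],
  "turn": [0,0,0]
}}

```text
t: 4.45
ee_pos: [0.5413, -0.1104, 0.0401]
tool_rot: [-2.152, 0.144, 2.152]
ft_force: [-0.6, -3.5, 3.7]
finger_gap: 0.001
```

Call:
{"method": "send_rows", "body": {
  "gripper": [-1,-1,-1],
  "offset": [
    [0.0013,0.01,0],
    [0.0013,0.01,0],
    [0.0008,0.006,0]
  ],
  "turn": [0,0,0]
}}

```text
t: 4.82
ee_pos: [0.5447, -0.0844, 0.0401]
tool_rot: [-2.152, 0.144, 2.152]
ft_force: [-0.7, -2.9, 3.8]
finger_gap: 0.002
```

```bash
python3 -c "
from h import *
show()"
```

```text
t 4.83 ee [ 0.5447 -0.0844  0.0401] ledge rel x,y [-0.0049 -0.0039] F [-0.68 -2.88  3.79] toolx [-0.  0. -1.] tooly deg -97.66 gap 0.002
```

Call:
{"method": "send_rows", "body": {
  "gripper": [-1,-1],
  "offset": [
    [0.0011,0.008,0],
    [0.0011,0.008,0]
  ],
  "turn": [0,0]
}}

```text
t: 5.08
ee_pos: [0.5468, -0.0686, 0.04]
tool_rot: [-2.152, 0.145, 2.152]
ft_force: [0.0, -2.6, 2.9]
finger_gap: -0.0
```

Call:
{"method": "send_rows", "body": {
  "gripper": [-1],
  "offset": [
    [0.0007,0.005,0]
  ],
  "turn": [0]
}}

```text
t: 5.2
ee_pos: [0.547, -0.0628, 0.0395]
tool_rot: [-2.15, 0.143, 2.153]
ft_force: [0.2, -0.5, -0.7]
finger_gap: 0.004
```

Call:
{"method": "send_rows", "body": {
  "gripper": [-1],
  "offset": [
    [0.0007,0.005,0]
  ],
  "turn": [0]
}}

```text
t: 5.32
ee_pos: [0.5477, -0.0582, 0.0395]
tool_rot: [-2.15, 0.143, 2.153]
ft_force: [0.8, 0.2, 0.3]
finger_gap: -0.001
```

Call:
{"method": "send_rows", "body": {
  "gripper": [-1],
  "offset": [
    [0.0007,0.005,0]
  ],
  "turn": [0]
}}

```text
t: 5.45
ee_pos: [0.5487, -0.0535, 0.0397]
tool_rot: [-2.151, 0.144, 2.153]
ft_force: [-0.1, 1.2, 0.0]
finger_gap: -0.003
```

```bash
python3 -c "
from h import *
show()"
```

```text
t 5.45 ee [ 0.5487 -0.0535  0.0397] ledge rel x,y [-0.005   0.0273] F [-0.06  1.17  0.03] toolx [-0.001  0.001 -1.   ] tooly deg -97.69 gap -0.003
```

Force vanished at y ≈ 0.012–0.018, so the groove edge agrees with the picture (0.007 plus half the fingertip). Next I'll centre over the catch and press.

Call:
{"method": "send_rows", "body": {
  "gripper": [-1,-1,-1,-1],
  "offset": [
    [0.0003,0.0097,0],
    [0,0,-0.004],
    [0,0,-0.004],
    [0,0,0]
  ],
  "turn": [0,0,0,0]
}}

```text
t: 5.95
ee_pos: [0.5489, -0.0445, 0.0316]
tool_rot: [-2.151, 0.145, 2.153]
ft_force: [0.4, -0.5, -0.6]
finger_gap: 0.002
```

Call:
{"method": "send_rows", "body": {
  "gripper": [-1,-1,-1,-1],
  "offset": [
    [0,0,-0.0015],
    [0,0,-0.0015],
    [0,0,-0.0015],
    [0,0,-0.001]
  ],
  "turn": [0,0,0,0]
}}

```text
t: 6.45
ee_pos: [0.5481, -0.0444, 0.0271]
tool_rot: [-2.15, 0.144, 2.155]
ft_force: [-6.3, 0.7, 10.3]
finger_gap: 0.002
```

```bash
python3 -c "
from h import *
show()"
```

```text
t 6.45 ee [ 0.5481 -0.0444  0.0271] ledge rel x,y [-0.0068  0.0362] F [-6.3   0.73 10.26] toolx [-0.002  0.    -1.   ] tooly deg -97.67 gap 0.002
```

Call:
{"method": "send_rows", "body": {
  "gripper": [-1,-1],
  "offset": [
    [-0.002,0.0003,-0.001],
    [0,0,-0.001]
  ],
  "turn": [0,0]
}}

```text
t: 6.7
ee_pos: [0.547, -0.0443, 0.0254]
tool_rot: [-2.152, 0.145, 2.152]
ft_force: [-4.6, -0.5, 10.0]
finger_gap: -0.0
```

Run:
```python
from h import *
from workcell import bot
show()
p,d=bot.capture("side")
cv2.imwrite("pics/side3.png",cv2.resize(np.clip(p[100:220,180:340,::-1]*1.5,0,255).astype(np.uint8),None,fx=4,fy=4))
```

```text
t 6.7 ee [ 0.547  -0.0443  0.0254] ledge rel x,y [-0.0079  0.0362] F [-4.62 -0.54  9.97] toolx [-0. -0. -1.] tooly deg -97.68 gap -0.0
```

View pics/side3.png

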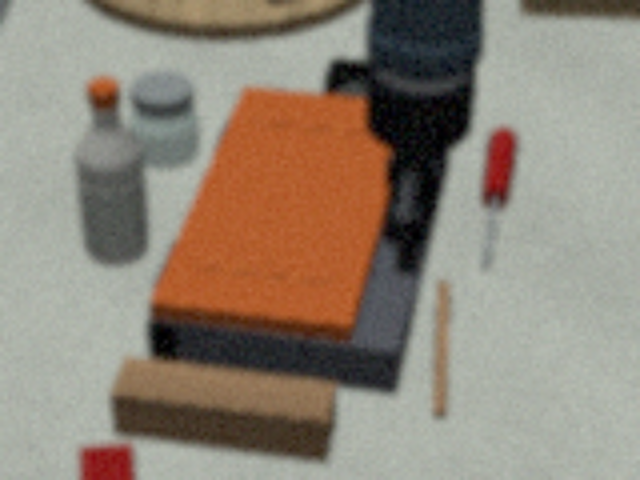

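The side view shows the lid still shut at crop (280,200), with the fingers in the groove at about (410,260). I'll press further.

Call:
{"method": "send_rows", "body": {
  "gripper": [-1,-1],
  "offset": [
    [-0.001,0,-0.001],
    [0,0,-0.001]
  ],
  "turn": [0,0]
}}

```text
t: 7.0
ee_pos: [0.5459, -0.0441, 0.0234]
tool_rot: [-2.152, 0.144, 2.153]
ft_force: [-4.0, 0.0, 8.4]
finger_gap: -0.001
```

Call:
{"method": "send_rows", "body": {
  "gripper": [-1,-1],
  "offset": [
    [0,0,-0.0005],
    [0,0,0]
  ],
  "turn": [0,0]
}}

```text
t: 7.25
ee_pos: [0.5456, -0.0441, 0.0228]
tool_rot: [-2.151, 0.144, 2.153]
ft_force: [-4.0, -0.2, 8.8]
finger_gap: -0.0
```

Run:
```python
from h import *
from workcell import bot
show()
p,d=bot.capture("side")
cv2.imwrite("pics/side4.png",cv2.resize(np.clip(p[100:220,180:340,::-1]*1.5,0,255).astype(np.uint8),None,fx=4,fy=4))
```

```text
t 7.25 ee [ 0.5456 -0.0441  0.0228] ledge rel x,y [-0.0093  0.0362] F [-4.05 -0.16  8.81] toolx [-0.001 -0.    -1.   ] tooly deg -97.68 gap -0.0
```

View pics/side4.png

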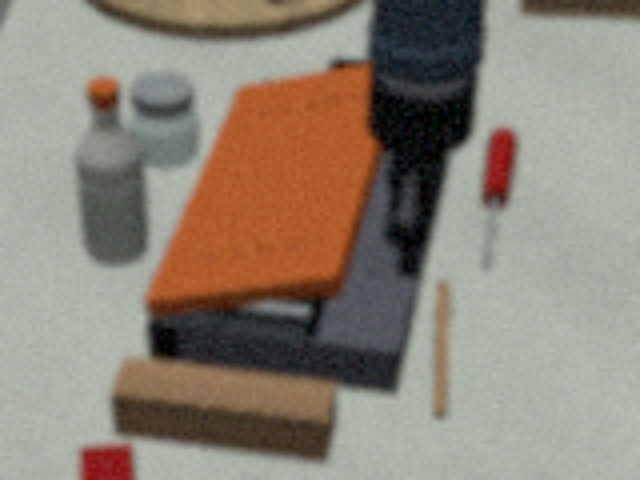

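The lid is ajar: its front edge has risen and the compartment shows at crop (285,310). I'll retreat forward away from the lid, then up.

Call:
{"method": "send_rows", "body": {
  "gripper": [-1,-1,-1,-1,-1],
  "offset": [
    [-0.008,0.001,0.004],
    [-0.015,0.002,0.006],
    [-0.02,0.0025,0.008],
    [-0.025,0.003,0.01],
    [-0.025,0.003,0.01]
  ],
  "turn": [0,0,0,0,0]
}}

```text
t: 7.92
ee_pos: [0.451, -0.0321, 0.0601]
tool_rot: [-2.15, 0.144, 2.154]
ft_force: [0.6, 0.2, 0.9]
finger_gap: -0.002
```

Call:
{"method": "send_rows", "body": {
  "gripper": [-1,-1,-1,-1,-1],
  "offset": [
    [-0.02,0,0.03],
    [0,0,0.04],
    [0,0,0.03],
    [0,0,0],
    [0,0,0]
  ],
  "turn": [0,0,0,0,0]
}}

```text
t: 8.55
ee_pos: [0.432, -0.0323, 0.1593]
tool_rot: [-2.15, 0.144, 2.154]
ft_force: [1.0, -0.1, -0.0]
finger_gap: 0.002
```

Call:
{"method": "send_rows", "body": {
  "gripper": [-1,-1,-1,-1,-1],
  "offset": [
    [0,0,0],
    [0,0,0],
    [0,0,0],
    [0,0,0],
    [0,0,0]
  ],
  "turn": [0,0,0,0,0]
}}

```text
t: 9.18
ee_pos: [0.4333, -0.0326, 0.16]
tool_rot: [-2.152, 0.144, 2.152]
ft_force: [0.4, -0.3, 0.0]
finger_gap: -0.001
```

Run:
```python
from h import *
from workcell import bot
show()
p,d=bot.capture("side")
cv2.imwrite("pics/side5.png",cv2.resize(np.clip(p[100:220,180:340,::-1]*1.5,0,255).astype(np.uint8),None,fx=4,fy=4))
p,d=bot.capture("top");m=bot.camera_model("top");W=pts(d,m["mtx"],m["R"],m["t"])
cv2.imwrite("pics/top5.png",np.clip(p[:,:,::-1]*1.5,0,255).astype(np.uint8))
r=(W[...,:2]-L)@np.stack([ex,ey],1)
for x in(.03,.06,.09,.12,.15):
    k=(abs(r[...,0]-x)<.006)&(r[...,1]>-.13)&(r[...,1]<-.05);print("lid",x,np.median(W[k][:,2]).round(4))
k=(abs(r[...,0]+.006)<.006)&(abs(r[...,1]-.037)<.02);print("catch z",k.sum(),np.median(W[k][:,2]))
k=(abs(r[...,0]+.006)<.006)&(abs(r[...,1]-.12)<.02);print("ledge z",k.sum(),np.median(W[k][:,2]))
p0=load("top")[0];D=cv2.absdiff(p0,p).max(2);cv2.imwrite("pics/diff5.png",np.clip(D*3.,0,255).astype(np.uint8))
```

```text
t 9.18 ee [ 0.4333 -0.0326  0.16  ] ledge rel x,y [-0.1222  0.0325] F [ 0.43 -0.3   0.  ] toolx [-0.  0. -1.] tooly deg -97.69 gap -0.001
lid 0.03 0.0953
lid 0.06 0.0922
lid 0.09 0.0822
lid 0.12 0.0719
lid 0.15 0.0619
catch z 75 0.02885958772133284
ledge z 78 0.03941787908466084
```

View pics/side5.png

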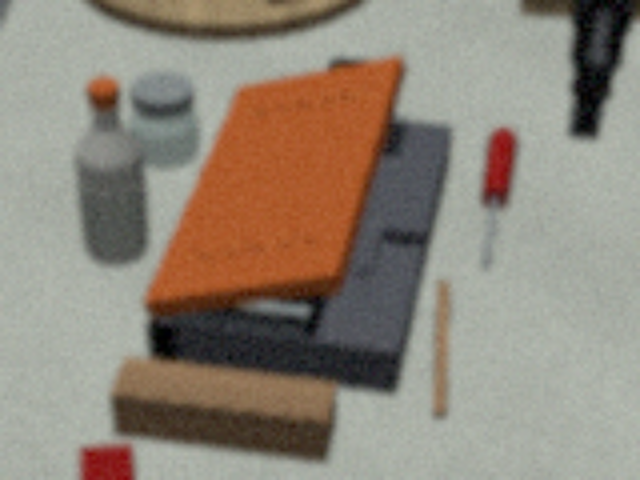

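View pics/top5.png

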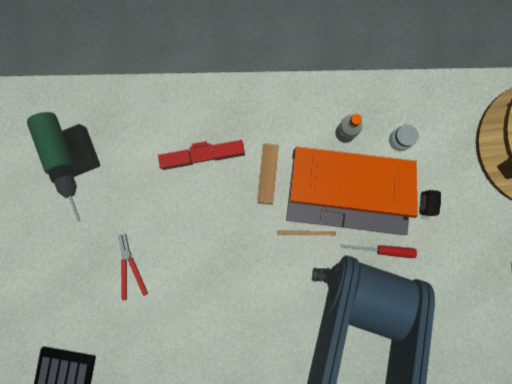

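The lid slope is about 0.33 rad, the catch is back up at z = 0.029, nothing on the desk has moved, and the hand is clear.

```bash
python3 -c "
from workcell import bot
print(bot.job_done())"
```

```text
the job is handed in; nothing more can be done
None
```

The lid stands ajar, the fingers are clear, and the job is handed in; the hand-in gives no verdict.

- **Touch and slide:** With the gripper shut, I touched the ledge about 120 mm to the right (−y) of its middle, with about 5 N. I slid left along it, with contact forces of about 3 to 12 N. The force dropped away where the groove begins, which matched the groove in the pictures, with its middle at about y = +37 mm.
- **Press and retreat:** I pressed the catch down with about 10 N upward and 4 to 6 N sideways on the fingers. That is more than the 2 to 5 N stated, probably because the fingertip's rear edge pressed closer to the hinge. The lid sprang open, and I backed the fingers out forward and up.

**Last checks:**
- The lid slopes at about 0.33 rad, with its front edge about 40 mm up.
- The catch is back at its rest height of about 29 mm.
- No bystander is visibly displaced, judging by eye from the top and side pictures.
- The wrist force is about 0, and 9.2 s of the 58 s had passed.

No check failed. The lid's angle is from a single depth picture, so I did not measure separately that it is at rest.

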